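Put the jar away in the paint box and press the tray home on its push-push catch

ROBOT

A 6-joint arm with a two-finger parallel gripper is mounted at the origin on the work surface. World frame = base frame: x ahead of the robot, y to its left, z up, the work surface at z = 0. Lengths are in mm, angles in rad, forces in N, time in s.
With the tool pointing down it reaches from about 350 to 975 mm from the base axis. Payload 7.1 kg.
Tool frame: the origin (TCP) lies between the finger pads; the fingertips stand 8 mm ahead of it and the grasp point (between the pads) lies 11 mm behind it; x points along the fingers, y is the direction in which the jaws open and shut, and the axes are right-handed (so a half turn about x gives the same grasp; the last joint's range is limited). The gripper opens to 88 mm and grips with 3 to 60 N. Pads are 20 mm wide; open, the fingers measure 115 mm over their backs; the gripper's body (75 mm by 178 mm) begins 61 mm behind the grasp point.
Start: joints at [1.102, 0.423, 1.63, -0, 1.089, -0.019], TCP at [271.708, 562.832, 230.675] pointing down, gripper open.
Joint ranges: [-3, 3], [-0.9, 2.11], [0.09, 2.58], [-1.31, 4.45], [0.11, 2.69], [-2.54, 2.54]. Speed limits (rad/s): [2.39, 2.39, 3.01, 3.14, 3.14, 3.14].

INTERFACE

Orientations are given as a rotation vector (axis times angle).
In Python, from workcell import ctrl gives the robot as it stands.
- The arm moves only by the tool apply_moves, never from a script. Its argument "increments" is a list of rows, each an object with "gripper": the opening in per cent of the stroke, from 0 (shut) to 100 (fully open); "delta_pos": the shift along the tool's x, y, z in cm, a list of three; "dr": the turn, a rotation vector about the tool's x, y, z in rad, a list of three. In form: [{"gripper": gripper, "delta_pos": [dx, dy, dz], "dr": [ax, ay, az]}, ...]. A call has exactly 5 rows; each row shifts and turns the commanded pose from where the row before left it, along the tool's axes as they then stand; what a row does not reach is not made up. A row lasts 1/12 s, in which the tool goes at most 41.7 mm and 7.16 degrees, less where a joint would pass 70% of its speed; a pose out of reach is approached as far as the arm can. A call with a gripper value outside its range is refused whole. The fingers move at their own pace and stop on an object; the grip force is fixed at half the most. Time passes only in rows, so rows that do not move let the fingers close, or fill a call up. It gives the time, the measured TCP pose, the force and the opening at its end, in the units of the state.
- ctrl.get_obs(): the state, without advancing time (a new reading comes with each control period).
- ctrl.get_image(name): name is "scene" or "top" or "wrist"; returns a dict with "img" (384x512x3 uint8, red, green, blue), "range_z" (384x512 float32, mm along the optical axis (not along the pixel's ray), 0 where there is no reading), "mtx" (3x3 intrinsics, pixels), "k1" (the pictures are not rectified: a ray, as slopes to the right and down, at radius r is drawn at 1 + k1 r^2 times it, then the intrinsics apply), "rvec" (rotation vector, rad) and "tvec" (3), from world to camera coordinates, as OpenCV has them. Camera axes: x right, y down, z forward; pixel columns grow to the right and rows downward; lengths in mm; the calibration is good to about 2 mm. A picture is of the moment at which its call begins.
- ctrl.close_job(): hands the job in, once; it reports no verdict.
The state is a dict: "t": time; "qpos": joint angles; "qvel": joint speeds; "joint_torque": joint torques, N m; "ee_pos": TCP position; "orientation": TCP orientation; "ft_force": force on the tool from outside, world axes, zero at the start; "moment": the same for the moment, N m; "width": finger opening in mm.
Only numpy, scipy, OpenCV 4.12 (cv2) and the standard library are available. Lean on these libraries where they do the work, as an engineer would, in place of code of your own. Each camera call takes 0.05 s, during which the arm holds its last target. There are 200 camera calls.

TASK

Set the squat gouache jar upright in the empty square bay of the paint box's tray without banging it, then push the tray in until its push-push catch clicks. Press gently and only as far as the catch needs, let go, and make sure that the tray stays in on its own with the jar still standing in its bay; leave the other things on the table as they are.

Things in the scene. Friction and masses are not known exactly. Their poses are not given: they have to be found in the camera images.
- paintbox: Fixed wooden paint box, 200 (x) x 200 (y) x 86 mm high, front open, with 78 mm of height above the table for what goes in. Origin: centre of its underside, on the table. Its +x axis is the direction in which the tray is pushed in; the tray comes out at its -x side. Press no harder than 14 N in all on box or tray (the catch breaks at 15 N).
- tray (a joint): Slide of the tray along the box's +x, m: 0 = sprung fully out, grows as pushed in. The push-push catch holds it somewhere from 0.060 to 0.080, hidden, new each time. To latch, press about 7 mm past that, then let go: it comes back to that value and stays. Let go too early, it slides out to 0 in about 1 s; pressed that far a second time, it is freed and slides out.
- push_face (a point): Centre of the front face of the tray's push block (80 wide along y, 34 high, 14 mm proud of the tray front), 35 mm above the table; it faces the box's -x, moves with the tray and always stays outside the box. Tray out: x -194, y 0 mm in the box's frame.
- bay (a point): Centre of the floor of the tray's empty square bay, 14 mm above the table: 60 x 60 mm inside, walls 16 mm high on three sides; in front the tray front, its top 58 mm above the table. Moves with the tray; axes parallel to the box's. Tray out: x -138, y -54 mm in the box's frame, in front of the box and open above.
- jar: The jar to put away: squat round closed jar with a white lid, diameter 46 mm, 52 mm high, about 150 g, standing upright on the table. Origin: centre of its underside; z up.
- bottle: Bystander: slim bottle, 38 mm diameter, 95 mm high, standing upright. Origin: centre of its underside.
- tin: Bystander: metal can, 52 mm diameter, 85 mm high, standing upright. Origin: centre of its underside.
- pot: Bystander: little pot, 36 mm diameter, 24 mm high, loose in the tray's other front compartment; it travels with the tray. Origin: centre of its underside.
- tube_a: Bystander: paint tube lying on the table, 95 x 32 x 18 mm.
- tube_b: Bystander: paint tube lying on the table, 95 x 32 x 18 mm.
- spatula: Bystander: painting spatula 190 mm long lying on the table.
- catch_site (a point): The hidden catch, a fixed point in the middle of the box, 6 mm above the table. Feel of the tray when pushed: 3 N at the start to 5 N near the catch (spring and friction), plus 0.3 N per 10 mm/s; some 7 mm past the latched value the catch meets a stiff pad and the force climbs by 6 N per mm: 4 to 6 N more than just before means pressed far enough. Fingers that drag on the face feel more.
Things that resemble listed ones, but are neither listed nor needed, are in the scene too. What is meant by the jar is not orange or yellow, and is the larger of those in its own colour.

How it is judged (in metres and radians):
On the way, in this order (a step that is already met when the one before it is completed fails the run):
1. the jar stands released in the tray's bay (z of jar in the frame of bay between -0.004 and 0.004 m and horizontal distance between jar and bay below 0.015 m and angle between jar's own z axis and vertical below 0.1 rad and contact force between the fingers and jar below 0.05 N), for 0.2 s.
2. the tray stays in, latched, with nothing pressing on it (value of joint tray above 0.05 m and contact force between each of the fingers, the arm and paintbox below 0.05 N), for 0.5 s.
At the end, for the whole second after the job is handed in: The tray is held by its catch (slide value over 0.050 m, not moving) with nothing pressing on it, and the jar stands at rest and upright (tilt under 0.1 rad) on the bay's floor, within 15 mm of the bay's centre (value of joint tray above 0.05 m and velocity of joint tray between -0.005 and 0.005 m/s and z of jar in the frame of bay between -0.004 and 0.004 m and horizontal distance between jar and bay below 0.015 m and angle between jar's own z axis and vertical below 0.1 rad and linear speed of jar below 0.01 m/s); the robot touches nothing.
It fails at once if the robot pressed harder than 15 N on the paint box or its tray (contact force between any of the fingers, the arm and paintbox above 15 N).
It fails at once if the jar was banged (over 30 N) against the paint box or its tray (contact force between jar and paintbox above 30 N).
It fails at once if the jar was tipped over (angle between jar's own z axis and vertical above 0.7 rad).
It fails at once if a bystander was knocked over or moved (distance of any of bottle, tin, tube_a, tube_b, spatula from where it was at the start of the episode above 0.03 m or angle between pot's own z axis and vertical above 0.7 rad).
It also fails if it takes over 70 s, if anything falls off the work surface, if the arm or the gripper's body presses on something with over 40 N, if the wrist force passes 120 N, or if a joint passes its speed limit or range.

## Working session

There is one attempt and no reset: what is moved stays moved. The work goes in short steps, Python scripts to look and compute and a tool call to move; the robot and the scene stay as the last step left them, time stands still between calls to the robot, and variables do not carry over. Pictures are saved under pics/ and viewed, about 8 in all and at most 12, crops included, and the job is handed in when it is done.

Besides the shell and the picture viewer there is one more tool, called after "Request:" as name(argument=value, ...), one argument or row to a line, values as JSON. apply_moves: Moves the arm, as the interface text tells. Its arguments: {"type":"object","properties":{"increments":{"type":"array","items":{"type":"object","properties":{"gripper":{"type":"number"},"delta_pos":{"type":"array","items":{"type":"number"}},"dr":{"type":"array","items":{"type":"number"}}}}}},"required":["increments"]}

```bash
mkdir -p pics
cat > h.py <<'E'
import numpy as np, cv2
from workcell import ctrl
def snap(n,f=None):
    d=ctrl.get_image(n)
    if f: cv2.imwrite('pics/'+f,cv2.cvtColor(d['img'],cv2.COLOR_RGB2BGR))
    return d
def ray(d,uv):
    K=np.array(d['mtx'],float);k=float(d['k1'])
    p=np.array([[(uv[0]-K[0,2])/K[0,0],(uv[1]-K[1,2])/K[1,1]]])[0]
    q=p.copy()
    for _ in range(30): q=p/(1+k*(q@q))
    R=cv2.Rodrigues(np.array(d['rvec'],float))[0];t=np.array(d['tvec'],float).ravel()
    return -R.T@t, R.T@np.array([q[0],q[1],1.])
def onz(d,uv,z):
    c,v=ray(d,uv); return c+v*(z-c[2])/v[2]
def depth(d,uv):
    c,v=ray(d,uv); return c+v*d['range_z'][int(uv[1]),int(uv[0])]
E
python3 - <<'E'
from h import *
import pickle
a=snap('scene');b=snap('top')
pickle.dump((a,b),open('s0.pkl','wb'))
for d,n in((a,'scene0.png'),(b,'top0.png')):
    cv2.imwrite('pics/'+n,cv2.resize(d['img'][:,:,::-1],(800,600),interpolation=cv2.INTER_CUBIC))
    print(d['mtx'],d['k1'],ray(d,(256,192)))
print(ctrl.get_obs())
E
```

```text
[[497.4779338    0.         264.4421778 ]
 [  0.         497.4779338  195.40679415]
 [  0.           0.           1.        ]] -0.15096526737707341 (array([1587.49926923,  111.43455089, 1011.20612642]), array([-0.7195029 , -0.12539346, -0.68332054]))
[[398.36196849   0.         259.05572675]
 [  0.         398.36196849 191.39803195]
 [  0.           0.           1.        ]] -0.020977391987576754 (array([ 394.68404444,  -42.87590991, 1094.30485377]), array([ 0.17633233,  0.0277417 , -0.98397075]))
{'t': 0.1, 'qpos': array([ 1.10200997e+00,  4.23761981e-01,  1.63060523e+00, -3.01048169e-05,
        1.08858081e+00, -1.90144197e-02]), 'qvel': array([-2.64560941e-04,  3.02879104e-05, -2.68600737e-03,  4.86374182e-04,
       -5.63007308e-04,  8.92408333e-04]), 'joint_torque': array([ 7.78810590e-04, -5.45620251e+01, -2.74325895e+01,  6.45236811e-02,
        1.88090274e-02, -2.37445443e-05]), 'ee_pos': array([271.49828741, 562.41272444, 229.98421809]), 'orientation': array([ 0.35166866,  1.54217073, -0.35375926]), 'ft_force': array([ 0.34975958, -0.38791986,  1.21649115]), 'moment': array([ 0.00175315,  0.04815255, -0.03383763]), 'width': 87.86618081697473}
```

View pics/top0.png

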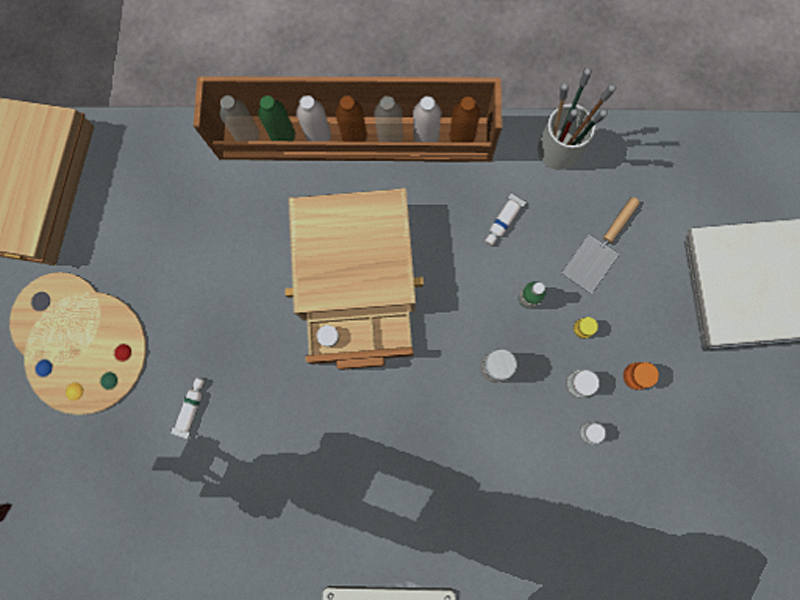

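View pics/scene0.png

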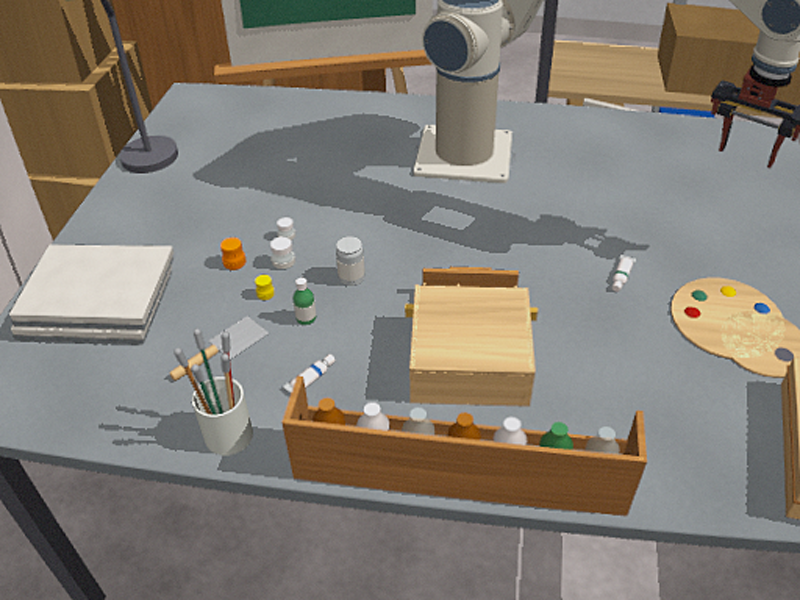

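Top view (800×600) candidates: larger white jar (583,382), small white jar (595,432), orange (641,375), yellow (586,327), grey tin (500,364), pot in the tray (327,336). By the description, the jar is the larger white one at (583,382). The empty bay is at the right of the tray, about (392,337).

Run:
```python
from h import *
import pickle
a,b=pickle.load(open('s0.pkl','rb'))
def cloud(d):
    P=np.zeros((384,512,3))
    for v in range(384):
        for u in range(512): P[v,u]=depth(d,(u,v))
    return P
A=cloud(a);B=cloud(b); np.savez('c0.npz',A=A,B=B)
def near(P,x0,x1,y0,y1,z0,z1): 
    return (P[...,0]>x0)&(P[...,0]<x1)&(P[...,1]>y0)&(P[...,1]<y1)&(P[...,2]>z0)&(P[...,2]<z1)
print('box centre guess',B[int(250*.64),int(350*.64)],'push',B[int(363*.64),int(360*.64)],'bay',B[int(337*.64),int(392*.64)])
for P,n in((A,'scene'),(B,'top')):
    c=B[int(250*.64),int(350*.64)]
    m=near(P,c[0]-160,c[0]+160,c[1]-160,c[1]+160,78,95)
    q=P[m][:,:2].astype(np.float32); print(n,'box top',len(q),np.median(P[m][:,2]),cv2.minAreaRect(q))
    # tray front top at z 58
for nm,uv,zt,dia in(('jar',(583,382),52,46),('small',(595,432),0,0),('orange',(641,375),0,0),('yellow',(586,327),0,0),('tin',(500,364),85,52),('bottle',(535,293),95,38),('pot',(327,336),38,36)):
    u,v=int(uv[0]*.64),int(uv[1]*.64); p=B[v,u]
    for P,n in((A,'scene'),(B,'top')):
        m=near(P,p[0]-40,p[0]+40,p[1]-40,p[1]+40,p[2]-5,p[2]+6)
        q=P[m][:,:2].astype(np.float32)
        if len(q): print(nm,n,p.round(1),len(q),np.median(P[m][:,2]).round(1),cv2.minEnclosingCircle(q),q.mean(0))
im=b['img'][150:300,180:430,::-1]
cv2.imwrite('pics/crop.png',cv2.resize(im,None,fx=3.2,fy=3.2,interpolation=cv2.INTER_CUBIC))
```

```text
box centre guess [659.17864503  70.81436793  86.07818769] push [473.8757134   52.11715693  56.77544288] bay [524.73746111   2.92719689  10.36362305]
scene box top 4291 87.00743515261843 ((661.1663818359375, 70.87542724609375), (207.68739318847656, 201.1275634765625), 5.592124938964844)
top box top 5661 86.34294328883891 ((661.5711669921875, 69.96177673339844), (202.06961059570312, 200.65838623046875), 5.5365800857543945)
jar scene [ 449.  -319.6   49.9] 99 53.1 ((447.0602111816406, -325.5885314941406), 23.981111526489258) [ 450.99863 -324.06744]
jar top [ 449.  -319.6   49.9] 205 52.5 ((447.3872985839844, -322.8518981933594), 20.71087074279785) [ 447.45312 -322.521  ]
small scene [ 367.6 -338.    39. ] 59 41.2 ((364.4772033691406, -339.6066589355469), 19.135576248168945) [ 367.90298 -339.151  ]
small top [ 367.6 -338.    39. ] 129 40.8 ((365.05413818359375, -339.1368713378906), 16.173337936401367) [ 365.00165 -338.48428]
orange scene [ 460.7 -415.8   50.6] 107 53.1 ((464.3221435546875, -421.92559814453125), 25.0064754486084) [ 465.86218 -421.6388 ]
orange top [ 460.7 -415.8   50.6] 2
[... 398 characters left out ...]
73.75933837890625, -178.84791564941406), 26.54094123840332) [ 475.95212 -178.67973]
tin top [ 475.3 -177.9   84.5] 273 85.5 ((473.6314392089844, -179.73703002929688), 24.098421096801758) [ 473.55637 -179.19046]
bottle scene [ 590.4 -234.2   92. ] 32 94.9 ((597.9215698242188, -238.97622680664062), 11.404277801513672) [ 600.53546 -239.28484]
bottle top [ 590.4 -234.2   92. ] 43 95.5 ((596.7455444335938, -237.67074584960938), 9.25544548034668) [ 596.7343  -237.53607]
pot scene [519.6 111.2  39.4] 68 39.9 ((486.0709533691406, 108.470703125), 35.45947265625) [487.8723  107.21501]
pot top [519.6 111.2  39.4] 145 38.3 ((523.77392578125, 117.12126159667969), 25.7404842376709) [521.4441   110.287445]
```

View pics/crop.png

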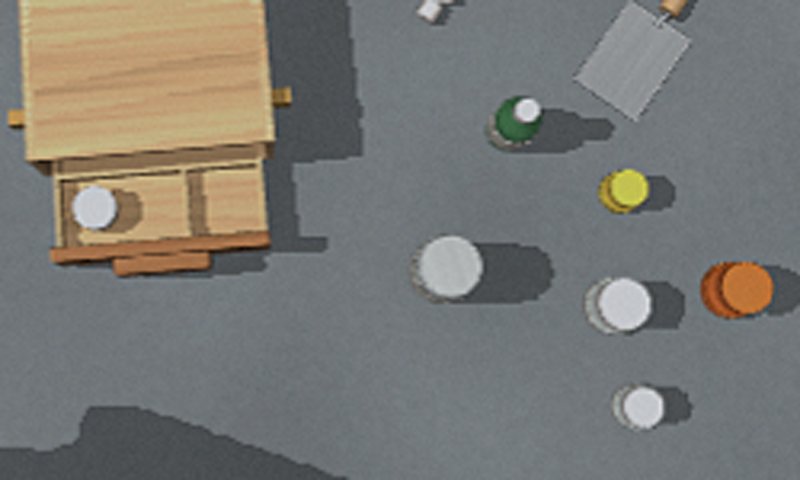

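The crop shows the jar at (620,304): white, lid near z=52 and bigger than the other white one at (640,406). The bay is empty at (235,205), and the box has a yaw of about +5.5°.

```bash
cat >> h.py <<'E'
from scipy.spatial.transform import Rotation as Ro
yaw=np.deg2rad(5.55); BC=np.array([661.4,70.2]); Rb=np.array([[np.cos(yaw),-np.sin(yaw)],[np.sin(yaw),np.cos(yaw)]])
def bx(x,y): return BC+Rb@np.array([x,y])
def plan(target):
    o=ctrl.get_obs(); T=Ro.from_rotvec(o['orientation']); M=T.as_matrix()
    by=np.r_[Rb[:,1],0]; by=by if M[:,1]@by>0 else -by
    x=np.array([0,0,-1.]); D=np.c_[x,by,np.cross(x,by)]
    print('t',o['t'],'pos',o['ee_pos'].round(1),'F',o['ft_force'].round(2),'w',round(o['width'],1),'q6',o['qpos'][5].round(2))
    print('tool y',M[:,1].round(3),'z',M[:,2].round(3),'turn needed(tool)',(T.inv()*Ro.from_matrix(D)).as_rotvec().round(4))
    d=np.array(target)-o['ee_pos']; print('cm in tool axes now',(M.T@d/10).round(3),'in desired axes',(D.T@d/10).round(3))
E
python3 - <<'E'
from h import *
print('bay',bx(-138,-54),'face',bx(-194,0))
plan([447.5,-322.8,150])
E
```

```text
bay [529.26949501   3.10656029] face [468.30943744  51.43741358]
t 0.1 pos [271.5 562.4 230. ] F [ 0.35 -0.39  1.22] w 87.9 q6 -0.02
tool y [ 0.435  0.901 -0.001] z [ 0.901 -0.435  0.   ] turn needed(tool) [-5.466e-01 -4.000e-04  1.300e-03]
cm in tool axes now [  8.096 -72.055  54.334] in desired axes [  7.998 -89.808   8.956]
```

Request:
apply_moves(
  increments=[
    {"gripper":100,"delta_pos":[0,-1,2],"dr":[-0.11,0,0]},
    {"gripper":100,"delta_pos":[0,-2,2.5],"dr":[-0.11,0,0]},
    {"gripper":100,"delta_pos":[0,-2,2.5],"dr":[-0.11,0,0]},
    {"gripper":100,"delta_pos":[0,-2,2.5],"dr":[-0.11,0,0]},
    {"gripper":100,"delta_pos":[0,-2,2.5],"dr":[-0.107,0,0]},
  ],
)

```text
t: 0.52
ee_pos: [369.3, 448.0, 230.3]
orientation: [-0.082, 1.57, 0.08]
ft_force: [0.6, 0.5, 0.4]
width: 87.9
```

Request:
apply_moves(
  increments=[
    {"gripper":100,"delta_pos":[0,-3.5,0],"dr":[0,0,0]},
    {"gripper":100,"delta_pos":[0,-3.5,0],"dr":[0,0,0]},
    {"gripper":100,"delta_pos":[0,-3.5,0],"dr":[0,0,0]},
    {"gripper":100,"delta_pos":[0,-3.5,0],"dr":[0,0,0]},
    {"gripper":100,"delta_pos":[0,-3.5,0],"dr":[0,0,0]},
  ],
)

```text
t: 0.93
ee_pos: [385.9, 273.7, 230.4]
orientation: [-0.077, 1.57, 0.076]
ft_force: [0.9, -0.7, 0.1]
width: 88.0
```

```bash
python3 -c "
from h import *
plan([447.5,-322.8,150])"
```

```text
t 0.9333 pos [385.9 273.7 230.4] F [ 0.91 -0.73  0.14] w 88.0 q6 -1.08
tool y [-0.097  0.995 -0.   ] z [ 0.995  0.097 -0.   ] turn needed(tool) [ 0.0006 -0.0005  0.0004]
cm in tool axes now [  8.06  -59.967   0.326] in desired axes [  8.039 -59.97    0.36 ]
```

Request:
apply_moves(
  increments=[
    {"gripper":100,"delta_pos":[0,-4,0],"dr":[0,0,0]},
    {"gripper":100,"delta_pos":[0,-4,0],"dr":[0,0,0]},
    {"gripper":100,"delta_pos":[0,-4,0],"dr":[0,0,0]},
    {"gripper":100,"delta_pos":[0,-4,0],"dr":[0,0,0]},
    {"gripper":100,"delta_pos":[0,-4,0],"dr":[0,0,0]},
  ],
)

```text
t: 1.35
ee_pos: [405.2, 74.6, 230.6]
orientation: [-0.077, 1.569, 0.077]
ft_force: [0.6, 0.1, 0.3]
width: 87.8
```

Request:
apply_moves(
  increments=[
    {"gripper":100,"delta_pos":[0,-4,0],"dr":[0,0,0]},
    {"gripper":100,"delta_pos":[0,-4,0],"dr":[0,0,0]},
    {"gripper":100,"delta_pos":[0,-4,0],"dr":[0,0,0]},
    {"gripper":100,"delta_pos":[0,-4,0],"dr":[0,0,0]},
    {"gripper":100,"delta_pos":[0,-4,0],"dr":[0,0,0]},
  ],
)

```text
t: 1.77
ee_pos: [424.6, -124.6, 230.7]
orientation: [-0.076, 1.569, 0.076]
ft_force: [0.7, 0.9, 0.4]
width: 88.1
```

Request:
apply_moves(
  increments=[
    {"gripper":100,"delta_pos":[0,-4,0],"dr":[0,0,0]},
    {"gripper":100,"delta_pos":[0,-4,0],"dr":[0,0,0]},
    {"gripper":100,"delta_pos":[0,-4,0],"dr":[0,0,0]},
    {"gripper":100,"delta_pos":[0,-4,0],"dr":[0,0,0]},
    {"gripper":100,"delta_pos":[0,-4,0],"dr":[0,0,0]},
  ],
)

```text
t: 2.18
ee_pos: [444.0, -323.7, 230.4]
orientation: [-0.076, 1.57, 0.076]
ft_force: [0.1, -0.6, -0.7]
width: 87.7
```

```bash
python3 -c "
from h import *
plan([447.5,-322.8,150])
d=snap('wrist','wrist1.png')
print(d['mtx'],d['k1'])
for z in (0,52):
  print(onz(d,(256,192),z))
"
```

```text
t 2.1833 pos [ 444.  -323.7  230.4] F [ 0.14 -0.59 -0.65] w 87.7 q6 -2.32
tool y [-0.097  0.995  0.   ] z [ 0.995  0.097 -0.   ] turn needed(tool) [-0.0002 -0.0003 -0.0004]
cm in tool axes now [8.042 0.052 0.359] in desired axes [8.042 0.056 0.357]
[[307.92269311   0.         258.81996453]
 [  0.         307.92269311 186.68841446]
 [  0.           0.           1.        ]] -0.08251720872813297
[ 484.02242142 -323.51373966    0.        ]
[ 469.06345654 -324.45773243   52.        ]
```

View pics/wrist1.png

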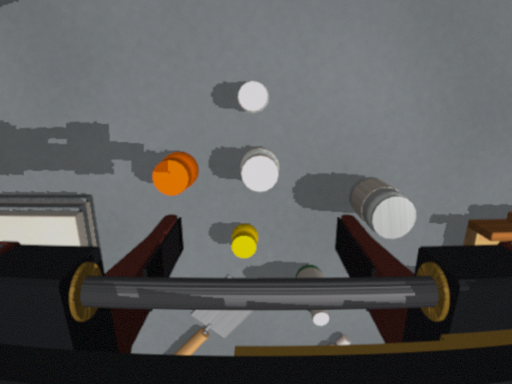

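The wrist view shows the jar's lid at (260,172), centred between the fingers sideways, with the small white, orange and yellow ones clear of them. I'll measure the lid by colour.

Run:
```python
from h import *
d=snap('wrist')
im=d['img'].astype(int); m=((im.min(2)>180)&(im.max(2)-im.min(2)<25)).astype(np.uint8)
m=cv2.morphologyEx(m,cv2.MORPH_OPEN,np.ones((3,3),np.uint8))
n,l,s,c=cv2.connectedComponentsWithStats(m)
for i in range(1,n):
    if s[i,4]>200: print(s[i],c[i],onz(d,c[i],52).round(1),d['range_z'][int(c[i][1]),int(c[i][0])], depth(d,c[i]).round(1))
```

```text
[246  80  28  30 661] [259.47352496  94.53857791] [ 365.4 -338.    52. ] 329.1903 [ 365.1 -338.    41.8]
[ 249  155   36   35 1001] [266.25974026 172.01798202] [ 447.2 -322.6   52. ] 341.48428 [ 447.3 -322.6   51.7]
[ 381  196   41   40 1299] [401.12240185 215.34872979] [ 483.4 -159.9   52. ] 316.517 [ 471.9 -178.5   87.2]
[   0  216   86   29 2283] [ 42.81252738 229.46999562] [ 544.7 -588.6   52. ] 334.9342 [ 532.2 -570.1   76.4]
```

Request:
apply_moves(
  increments=[
    {"gripper":100,"delta_pos":[3,0.07,0.34],"dr":[0,0,0]},
    {"gripper":100,"delta_pos":[4,0,0],"dr":[0,0,0]},
    {"gripper":100,"delta_pos":[4,0,0],"dr":[0,0,0]},
    {"gripper":100,"delta_pos":[3,0,0],"dr":[0,0,0]},
    {"gripper":100,"delta_pos":[1,0,0],"dr":[0,0,0]},
  ],
)

```text
t: 2.7
ee_pos: [445.1, -318.1, 76.4]
orientation: [-0.073, 1.575, 0.08]
ft_force: [-0.5, 0.4, 0.4]
width: 87.8
```

Request:
apply_moves(
  increments=[
    {"gripper":100,"delta_pos":[2,0,0],"dr":[0,0,0]},
    {"gripper":100,"delta_pos":[2,0,0],"dr":[0,0,0]},
    {"gripper":100,"delta_pos":[1.0,0,0],"dr":[0,0,0]},
    {"gripper":100,"delta_pos":[0.4,0,0],"dr":[0,0,0]},
    {"gripper":100,"delta_pos":[0,0,0],"dr":[0,0,0]},
  ],
)

```text
t: 3.12
ee_pos: [447.8, -320.4, 26.6]
orientation: [-0.076, 1.57, 0.077]
ft_force: [-0.2, 0.7, -0.0]
width: 87.7
```

Request:
apply_moves(
  increments=[
    {"gripper":70,"delta_pos":[0,0,0],"dr":[0,0,0]},
    {"gripper":60,"delta_pos":[0,0,0],"dr":[0,0,0]},
    {"gripper":55,"delta_pos":[0,0,0],"dr":[0,0,0]},
    {"gripper":45,"delta_pos":[0,0,0],"dr":[0,0,0]},
    {"gripper":40,"delta_pos":[0,0,0],"dr":[0,0,0]},
  ],
)

```text
t: 3.53
ee_pos: [448.1, -320.9, 27.3]
orientation: [-0.077, 1.569, 0.076]
ft_force: [-0.6, -0.5, 0.3]
width: 58.0
```

Request:
apply_moves(
  increments=[
    {"gripper":30,"delta_pos":[0,0,0],"dr":[0,0,0]},
    {"gripper":30,"delta_pos":[0,0,0],"dr":[0,0,0]},
    {"gripper":30,"delta_pos":[0,0,0],"dr":[0,0,0]},
    {"gripper":30,"delta_pos":[0,0,0],"dr":[0,0,0]},
    {"gripper":30,"delta_pos":[0,0,0],"dr":[0,0,0]},
  ],
)

```text
t: 3.95
ee_pos: [448.0, -320.8, 26.9]
orientation: [-0.077, 1.569, 0.076]
ft_force: [-0.5, -1.1, 3.5]
width: 43.9
```

Request:
apply_moves(
  increments=[
    {"gripper":30,"delta_pos":[0,0,0],"dr":[0,0,0]},
    {"gripper":30,"delta_pos":[-0.5,0,0],"dr":[0,0,0]},
    {"gripper":30,"delta_pos":[-1.5,0,0],"dr":[0,0,0]},
    {"gripper":30,"delta_pos":[-3,0,0],"dr":[0,0,0]},
    {"gripper":30,"delta_pos":[-3,0,0],"dr":[0,0,0]},
  ],
)

```text
t: 4.37
ee_pos: [446.6, -319.6, 106.4]
orientation: [-0.074, 1.572, 0.078]
ft_force: [1.0, -0.5, -1.4]
width: 43.4
```

Request:
apply_moves(
  increments=[
    {"gripper":30,"delta_pos":[-3,0,0],"dr":[0,0,0]},
    {"gripper":30,"delta_pos":[-3,0,0],"dr":[0,0,0]},
    {"gripper":30,"delta_pos":[-1,0,0],"dr":[0,0,0]},
    {"gripper":30,"delta_pos":[0,0,0],"dr":[0,0,0]},
    {"gripper":30,"delta_pos":[0,0,0],"dr":[0,0,0]},
  ],
)

```text
t: 4.78
ee_pos: [447.5, -320.3, 176.2]
orientation: [-0.076, 1.57, 0.076]
ft_force: [0.1, 1.1, -2.3]
width: 43.7
```

Run:
```python
from h import *
t=bx(-138,-54); plan([t[0],t[1],170])
a=snap('scene','s2.png')
P=ctrl.get_obs()['ee_pos']
# project tcp into scene view
R=np.array(a['rvec'],float)
uv,_=cv2.projectPoints(P.reshape(1,3),R,np.array(a['tvec'],float),np.array(a['mtx'],float),np.array([a['k1'],0,0,0],float)); uv=uv.ravel().astype(int)
print(uv)
c=a['img'][uv[1]-50:uv[1]+50,uv[0]-60:uv[0]+60,::-1]
cv2.imwrite('pics/s2c.png',cv2.resize(c,None,fx=5,fy=5,interpolation=cv2.INTER_CUBIC))
```

```text
t 4.7833 pos [ 447.5 -320.3  176.2] F [ 0.12  1.06 -2.3 ] w 43.7 q6 -2.31
tool y [-0.097  0.995  0.   ] z [ 0.995  0.097 -0.   ] turn needed(tool) [ 0.0003 -0.0001 -0.0002]
cm in tool axes now [ 0.619 31.398 11.277] in desired axes [ 0.615 31.402 11.268]
[175 122]
```

View pics/s2c.png

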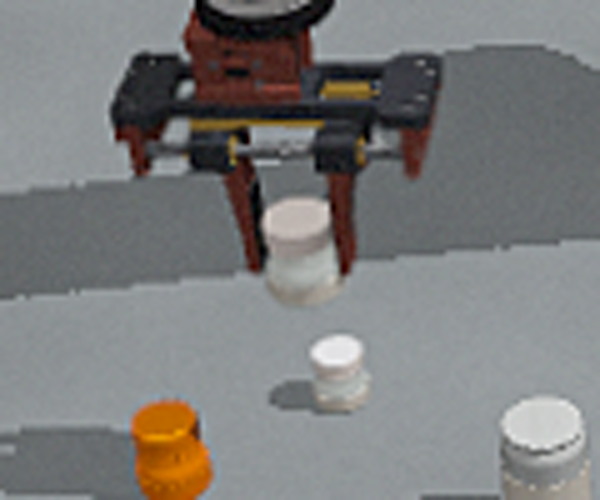

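The jar is held upright and clear of the table, in the crop at (300,250). Next I carry it over the bay.

Request:
apply_moves(
  increments=[
    {"gripper":30,"delta_pos":[0,1.4,0.5],"dr":[0,0,0]},
    {"gripper":30,"delta_pos":[0,3,1],"dr":[0,0,0]},
    {"gripper":30,"delta_pos":[0,3.6,1.3],"dr":[0,0,0]},
    {"gripper":30,"delta_pos":[0,3.6,1.3],"dr":[0,0,0]},
    {"gripper":30,"delta_pos":[0,3.6,1.3],"dr":[0,0,0]},
  ],
)

```text
t: 5.25
ee_pos: [485.5, -162.3, 174.3]
orientation: [-0.074, 1.573, 0.077]
ft_force: [0.9, -0.7, -0.9]
width: 43.7
```

Request:
apply_moves(
  increments=[
    {"gripper":30,"delta_pos":[0,3.6,1.3],"dr":[0,0,0]},
    {"gripper":30,"delta_pos":[0,3.6,1.3],"dr":[0,0,0]},
    {"gripper":30,"delta_pos":[0,3.6,1.3],"dr":[0,0,0]},
    {"gripper":30,"delta_pos":[0,3,1],"dr":[0,0,0]},
    {"gripper":30,"delta_pos":[0,1.4,0.5],"dr":[0,0,0]},
  ],
)

```text
t: 5.67
ee_pos: [525.0, -4.2, 174.3]
orientation: [-0.077, 1.573, 0.079]
ft_force: [0.6, -0.5, -1.5]
width: 43.8
```

Request:
apply_moves(
  increments=[
    {"gripper":30,"delta_pos":[0,0.6,0.3],"dr":[0,0,0]},
    {"gripper":30,"delta_pos":[0,0.4,0.2],"dr":[0,0,0]},
    {"gripper":30,"delta_pos":[0,0,0],"dr":[0,0,0]},
    {"gripper":30,"delta_pos":[0,0,0],"dr":[0,0,0]},
    {"gripper":30,"delta_pos":[0,0,0],"dr":[0,0,0]},
  ],
)

```text
t: 6.08
ee_pos: [529.4, 1.8, 176.2]
orientation: [-0.075, 1.57, 0.075]
ft_force: [0.2, 0.7, -1.0]
width: 43.4
```

Run:
```python
from h import *
t=bx(-138,-54); plan([t[0]+.6,t[1],41])
d=snap('wrist'); b=snap('top')
o=np.hstack([d['img'][:,:,::-1][:, 106:406],b['img'][150:300,180:300,::-1].repeat(2,0).repeat(2,1)[:300]  if 0 else cv2.resize(b['img'][150:300,160:310,::-1],(384,384),interpolation=cv2.INTER_CUBIC)])
cv2.imwrite('pics/over.png',o)
```

```text
t 6.0833 pos [529.4   1.8 176.2] F [ 0.24  0.71 -0.99] w 43.4 q6 -1.69
tool y [-0.096  0.995 -0.   ] z [ 0.995  0.096 -0.001] turn needed(tool) [-0.001  -0.0009  0.0001]
cm in tool axes now [13.524  0.131  0.073] in desired axes [13.524  0.13   0.06 ]
```

View pics/over.png

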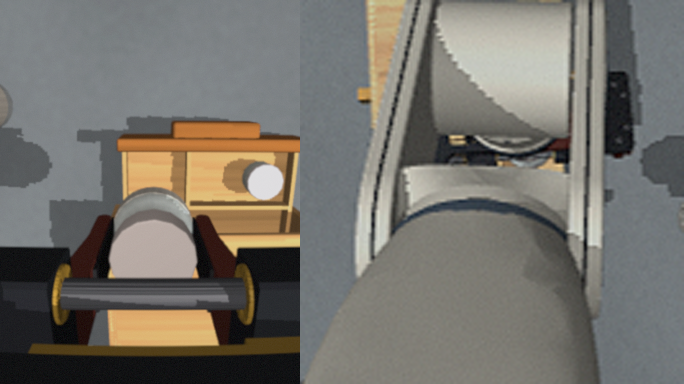

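The wrist view (left) shows the jar in the fingers over the bay. The bay's front corner is near (124,152) and the divider near (187,165). I'll check those against the geometry.

Run:
```python
from h import *
d=snap('wrist')
for n,uv,z in(('front outer top left, -180?',(119,138),58),('divider top',(187,170),30),('divider top',(187,155),30),('outer wall in',(126,170),30),('front inner top',(150,150),58),('block top face front edge',(175,123),52),('block right',(258,123),52)):
    u=(uv[0]+106,uv[1]); p=onz(d,u,z); q=depth(d,u)
    print(n,(Rb.T@(p[:2]-BC)).round(1),'depth:',(Rb.T@(q[:2]-BC)).round(1),q[2].round(1))
```

```text
front outer top left, -180? [-179.9  -85.2] depth: [-179.9  -85.2] 57.8
divider top [-144.9  -21.2] depth: [-145.2  -21.3] 31.1
divider top [-160.1  -21.6] depth: [-160.1  -21.6] 30.3
outer wall in [-145.   -82.2] depth: [-144.8  -82.3] 29.1
front inner top [-169.1  -57.8] depth: [-169.   -57.8] 57.1
block top face front edge [-192.5  -35.5] depth: [-192.5  -35.5] 52.1
block right [-192.9   39.5] depth: [-192.9   39.6] 51.8
```

Request:
apply_moves(
  increments=[
    {"gripper":30,"delta_pos":[1.5,0.23,0.06],"dr":[0,0,0]},
    {"gripper":30,"delta_pos":[3,0,0],"dr":[0,0,0]},
    {"gripper":30,"delta_pos":[3,0,0],"dr":[0,0,0]},
    {"gripper":30,"delta_pos":[1.5,0,0],"dr":[0,0,0]},
    {"gripper":30,"delta_pos":[0.5,0,0],"dr":[0,0,0]},
  ],
)

```text
t: 6.65
ee_pos: [528.3, 4.7, 79.3]
orientation: [-0.076, 1.574, 0.076]
ft_force: [0.3, -0.0, -1.8]
width: 43.4
```

Request:
apply_moves(
  increments=[
    {"gripper":30,"delta_pos":[0.6,0,0],"dr":[0,0,0]},
    {"gripper":30,"delta_pos":[0.6,0,0],"dr":[0,0,0]},
    {"gripper":30,"delta_pos":[0.6,0,0],"dr":[0,0,0]},
    {"gripper":30,"delta_pos":[0.6,0,0],"dr":[0,0,0]},
    {"gripper":30,"delta_pos":[0.6,0,0],"dr":[0,0,0]},
  ],
)

```text
t: 7.07
ee_pos: [530.8, 5.2, 51.8]
orientation: [-0.076, 1.568, 0.076]
ft_force: [-0.0, 0.6, -1.1]
width: 43.8
```

Run:
```python
from h import *
t=bx(-138,-53); plan([t[0]+.6,t[1],41])
```

```text
t 7.0667 pos [530.8   5.2  51.8] F [-0.    0.6  -1.14] w 43.8 q6 -1.68
tool y [-0.097  0.995 -0.   ] z [0.995 0.097 0.001] turn needed(tool) [0.0003 0.0015 0.0002]
cm in tool axes now [ 1.085 -0.095 -0.113] in desired axes [ 1.085 -0.095 -0.111]
```

Request:
apply_moves(
  increments=[
    {"gripper":30,"delta_pos":[0.3,-0.05,-0.06],"dr":[0,0,0]},
    {"gripper":30,"delta_pos":[0.3,0,0],"dr":[0,0,0]},
    {"gripper":30,"delta_pos":[0.2,0,0],"dr":[0,0,0]},
    {"gripper":30,"delta_pos":[0,0,0],"dr":[0,0,0]},
    {"gripper":30,"delta_pos":[0,0,0],"dr":[0,0,0]},
  ],
)

```text
t: 7.48
ee_pos: [529.7, 4.6, 43.7]
orientation: [-0.076, 1.569, 0.076]
ft_force: [-0.4, -0.1, -1.6]
width: 43.6
```

Request:
apply_moves(
  increments=[
    {"gripper":30,"delta_pos":[0.05,0,0],"dr":[0,0,0]},
    {"gripper":30,"delta_pos":[0.05,0,0],"dr":[0,0,0]},
    {"gripper":30,"delta_pos":[0.0,0,0],"dr":[0,0,0]},
    {"gripper":30,"delta_pos":[0,0,0],"dr":[0,0,0]},
    {"gripper":30,"delta_pos":[0,0,0],"dr":[0,0,0]},
  ],
)

```text
t: 7.9
ee_pos: [529.7, 4.7, 42.8]
orientation: [-0.076, 1.569, 0.076]
ft_force: [0.8, -0.3, -2.4]
width: 43.6
```

Request:
apply_moves(
  increments=[
    {"gripper":30,"delta_pos":[0.05,0,0],"dr":[0,0,0]},
    {"gripper":30,"delta_pos":[0.05,0,0],"dr":[0,0,0]},
    {"gripper":30,"delta_pos":[0.0,0,0],"dr":[0,0,0]},
    {"gripper":30,"delta_pos":[0,0,0],"dr":[0,0,0]},
    {"gripper":30,"delta_pos":[0,0,0],"dr":[0,0,0]},
  ],
)

```text
t: 8.32
ee_pos: [529.6, 4.6, 41.6]
orientation: [-0.076, 1.57, 0.076]
ft_force: [-0.5, 0.5, -0.8]
width: 43.8
```

Request:
apply_moves(
  increments=[
    {"gripper":30,"delta_pos":[0.05,0,0],"dr":[0,0,0]},
    {"gripper":30,"delta_pos":[0.0,0,0],"dr":[0,0,0]},
    {"gripper":30,"delta_pos":[0.0,0,0],"dr":[0,0,0]},
    {"gripper":30,"delta_pos":[0,0,0],"dr":[0,0,0]},
    {"gripper":30,"delta_pos":[0,0,0],"dr":[0,0,0]},
  ],
)

```text
t: 8.73
ee_pos: [529.7, 4.7, 41.2]
orientation: [-0.076, 1.569, 0.076]
ft_force: [0.2, 0.3, -1.9]
width: 43.9
```

Request:
apply_moves(
  increments=[
    {"gripper":30,"delta_pos":[0.04,0,0],"dr":[0,0,0]},
    {"gripper":30,"delta_pos":[0,0,0],"dr":[0,0,0]},
    {"gripper":50,"delta_pos":[0,0,0],"dr":[0,0,0]},
    {"gripper":54,"delta_pos":[0,0,0],"dr":[0,0,0]},
    {"gripper":58,"delta_pos":[0,0,0],"dr":[0,0,0]},
  ],
)

```text
t: 9.15
ee_pos: [529.8, 4.6, 40.8]
orientation: [-0.076, 1.569, 0.076]
ft_force: [-0.5, -0.2, -0.1]
width: 50.0
```

Request:
apply_moves(
  increments=[
    {"gripper":65,"delta_pos":[0,0,0],"dr":[0,0,0]},
    {"gripper":70,"delta_pos":[0,0,0],"dr":[0,0,0]},
    {"gripper":74,"delta_pos":[0,0,0],"dr":[0,0,0]},
    {"gripper":74,"delta_pos":[0,0,0],"dr":[0,0,0]},
    {"gripper":74,"delta_pos":[0,0,0],"dr":[0,0,0]},
  ],
)

```text
t: 9.57
ee_pos: [529.6, 4.6, 40.8]
orientation: [-0.076, 1.57, 0.076]
ft_force: [0.2, -0.7, -0.8]
width: 65.1
```

Request:
apply_moves(
  increments=[
    {"gripper":74,"delta_pos":[-0.5,0,0],"dr":[0,0,0]},
    {"gripper":74,"delta_pos":[-1.5,0,0],"dr":[0,0,0]},
    {"gripper":74,"delta_pos":[-3,0,0],"dr":[0,0,0]},
    {"gripper":74,"delta_pos":[-3.5,0,0],"dr":[0,0,0]},
    {"gripper":74,"delta_pos":[-3.5,0,0],"dr":[0,0,0]},
  ],
)

```text
t: 9.98
ee_pos: [528.9, 4.6, 161.9]
orientation: [-0.076, 1.571, 0.076]
ft_force: [0.8, -0.1, -0.6]
width: 64.9
```

Run:
```python
from h import *
t=bx(-194-60,0); plan([t[0],t[1],130])
d=snap('wrist'); cv2.imwrite('pics/placed.png',d['img'][:,:,::-1])
im=d['img'].astype(int); m=((im.min(2)>150)&(im.max(2)-im.min(2)<25)).astype(np.uint8)
m=cv2.morphologyEx(m,cv2.MORPH_OPEN,np.ones((3,3),np.uint8))
n,l,s,c=cv2.connectedComponentsWithStats(m)
for i in range(1,n):
    if s[i,4]>200: q=depth(d,c[i]); print(s[i],c[i],'box',(Rb.T@(q[:2]-BC)).round(1),q[2].round(1))
```

```text
t 9.9833 pos [528.9   4.6 161.9] F [ 0.81 -0.14 -0.64] w 64.9 q6 -1.68
tool y [-0.097  0.995  0.   ] z [ 0.995  0.097 -0.002] turn needed(tool) [ 0.0003 -0.0017 -0.0002]
cm in tool axes now [  3.213   5.246 -11.571] in desired axes [  3.192   5.243 -11.578]
[   3   75   56   63 2719] [ 30.77160721 105.91577786] box [-211.3 -227.3] 85.8
[ 235  162   48   52 1836] [259.58932462 189.46949891] box [-139.4  -51.8] 65.8
[ 355  168   37   36 1049] [373.13346044 185.69685415] box [-135.5   55.6] 38.6
```

View pics/placed.png

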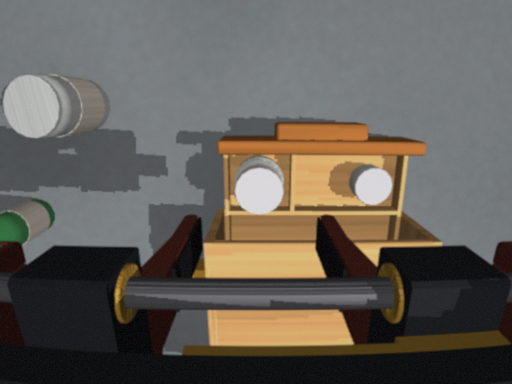

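The jar stands in the bay at (260,189): lid top z=65.8 (expected 66), about 3 mm off the bay centre. The pot at (373,186) is undisturbed. Next I close the fingers and go in front of the push block.

Request:
apply_moves(
  increments=[
    {"gripper":50,"delta_pos":[0,1,-2],"dr":[0,0,0]},
    {"gripper":20,"delta_pos":[0,1.2,-3],"dr":[0,0,0]},
    {"gripper":0,"delta_pos":[0,1.2,-3],"dr":[0,0,0]},
    {"gripper":0,"delta_pos":[0,1.2,-2.5],"dr":[0,0,0]},
    {"gripper":0,"delta_pos":[0,0.8,-1],"dr":[0,0,0]},
  ],
)

```text
t: 10.45
ee_pos: [406.1, 47.5, 160.5]
orientation: [-0.076, 1.572, 0.076]
ft_force: [-0.2, -0.2, 0.2]
width: 35.1
```

Request:
apply_moves(
  increments=[
    {"gripper":0,"delta_pos":[0,0,0],"dr":[0,0,0]},
    {"gripper":0,"delta_pos":[3,0,0],"dr":[0,0,0]},
    {"gripper":0,"delta_pos":[3,0,0],"dr":[0,0,0]},
    {"gripper":0,"delta_pos":[3,0,0],"dr":[0,0,0]},
    {"gripper":0,"delta_pos":[2,0,0],"dr":[0,0,0]},
  ],
)

```text
t: 10.87
ee_pos: [411.6, 47.1, 48.9]
orientation: [-0.077, 1.568, 0.076]
ft_force: [0.2, 0.2, 0.1]
width: 2.3
```

Run:
```python
from h import *
t=bx(-194-30,1.5); plan([t[0],t[1],32])
```

```text
t 10.8667 pos [411.6  47.1  48.9] F [0.15 0.16 0.05] w 2.3 q6 -1.58
tool y [-0.097  0.995 -0.   ] z [0.995 0.097 0.001] turn needed(tool) [0.0005 0.0011 0.0001]
cm in tool axes now [1.696 0.028 2.68 ] in desired axes [1.693 0.029 2.682]
```

Request:
apply_moves(
  increments=[
    {"gripper":0,"delta_pos":[1.0,0,0.5],"dr":[0,0,0]},
    {"gripper":0,"delta_pos":[0.7,0,1],"dr":[0,0,0]},
    {"gripper":0,"delta_pos":[0,0,1],"dr":[0,0,0]},
    {"gripper":0,"delta_pos":[0,0,0.5],"dr":[0,0,0]},
    {"gripper":0,"delta_pos":[0,0,0.2],"dr":[0,0,0]},
  ],
)

```text
t: 11.28
ee_pos: [444.8, 50.5, 34.5]
orientation: [-0.076, 1.566, 0.076]
ft_force: [0.7, -0.0, 0.1]
width: 0.5
```

Request:
apply_moves(
  increments=[
    {"gripper":0,"delta_pos":[0,0,0.15],"dr":[0,0,0]},
    {"gripper":0,"delta_pos":[0,0,0.15],"dr":[0,0,0]},
    {"gripper":0,"delta_pos":[0,0,0.15],"dr":[0,0,0]},
    {"gripper":0,"delta_pos":[0,0,0.15],"dr":[0,0,0]},
    {"gripper":0,"delta_pos":[0,0,0.15],"dr":[0,0,0]},
  ],
)

```text
t: 11.7
ee_pos: [449.3, 51.1, 34.1]
orientation: [-0.076, 1.569, 0.076]
ft_force: [0.5, -0.3, 0.0]
width: 0.2
```

Run:
```python
from h import *
t=bx(-194-10,1.5); plan([t[0],t[1],32])
```

```text
t 11.7 pos [449.3  51.1  34.1] F [ 0.47 -0.3   0.01] w 0.2 q6 -1.58
tool y [-0.097  0.995 -0.   ] z [0.995 0.097 0.   ] turn needed(tool) [0.0004 0.0003 0.    ]
cm in tool axes now [0.207 0.001 0.894] in desired axes [0.207 0.001 0.894]
```

Request:
apply_moves(
  increments=[
    {"gripper":0,"delta_pos":[0.1,0,0.15],"dr":[0,0,0]},
    {"gripper":0,"delta_pos":[0.1,0,0.15],"dr":[0,0,0]},
    {"gripper":0,"delta_pos":[0,0,0.15],"dr":[0,0,0]},
    {"gripper":0,"delta_pos":[0,0,0.15],"dr":[0,0,0]},
    {"gripper":0,"delta_pos":[0,0,0.15],"dr":[0,0,0]},
  ],
)

```text
t: 12.12
ee_pos: [456.8, 51.8, 31.7]
orientation: [-0.076, 1.57, 0.076]
ft_force: [-0.2, -0.6, -0.0]
width: 0.5
```

Request:
apply_moves(
  increments=[
    {"gripper":0,"delta_pos":[0,0,0.15],"dr":[0,0,0]},
    {"gripper":0,"delta_pos":[0,0,0.15],"dr":[0,0,0]},
    {"gripper":0,"delta_pos":[0,0,0.15],"dr":[0,0,0]},
    {"gripper":0,"delta_pos":[0,0,0.15],"dr":[0,0,0]},
    {"gripper":0,"delta_pos":[0,0,0.15],"dr":[0,0,0]},
  ],
)

```text
t: 12.53
ee_pos: [463.7, 52.5, 31.6]
orientation: [-0.076, 1.571, 0.076]
ft_force: [-3.4, -0.6, 0.9]
width: 0.2
```

Request:
apply_moves(
  increments=[
    {"gripper":0,"delta_pos":[0,0,0.18],"dr":[0,0,0]},
    {"gripper":0,"delta_pos":[0,0,0.2],"dr":[0,0,0]},
    {"gripper":0,"delta_pos":[0,0,0.2],"dr":[0,0,0]},
    {"gripper":0,"delta_pos":[0,0,0.2],"dr":[0,0,0]},
    {"gripper":0,"delta_pos":[0,0,0.2],"dr":[0,0,0]},
  ],
)

```text
t: 12.95
ee_pos: [473.9, 53.4, 31.6]
orientation: [-0.076, 1.57, 0.076]
ft_force: [-4.2, 0.6, -0.6]
width: 0.3
```

Request:
apply_moves(
  increments=[
    {"gripper":0,"delta_pos":[0,0,0.2],"dr":[0,0,0]},
    {"gripper":0,"delta_pos":[0,0,0.2],"dr":[0,0,0]},
    {"gripper":0,"delta_pos":[0,0,0.2],"dr":[0,0,0]},
    {"gripper":0,"delta_pos":[0,0,0.2],"dr":[0,0,0]},
    {"gripper":0,"delta_pos":[0,0,0.2],"dr":[0,0,0]},
  ],
)

```text
t: 13.37
ee_pos: [483.8, 54.4, 31.6]
orientation: [-0.076, 1.57, 0.076]
ft_force: [-3.3, -1.2, -2.8]
width: 0.3
```

Request:
apply_moves(
  increments=[
    {"gripper":0,"delta_pos":[0,0,0.2],"dr":[0,0,0]},
    {"gripper":0,"delta_pos":[0,0,0.2],"dr":[0,0,0]},
    {"gripper":0,"delta_pos":[0,0,0.2],"dr":[0,0,0]},
    {"gripper":0,"delta_pos":[0,0,0.2],"dr":[0,0,0]},
    {"gripper":0,"delta_pos":[0,0,0.2],"dr":[0,0,0]},
  ],
)

```text
t: 13.78
ee_pos: [493.9, 55.4, 31.7]
orientation: [-0.076, 1.57, 0.076]
ft_force: [-5.2, -1.5, -3.2]
width: 0.4
```

Request:
apply_moves(
  increments=[
    {"gripper":0,"delta_pos":[0,0,0.2],"dr":[0,0,0]},
    {"gripper":0,"delta_pos":[0,0,0.2],"dr":[0,0,0]},
    {"gripper":0,"delta_pos":[0,0,0.2],"dr":[0,0,0]},
    {"gripper":0,"delta_pos":[0,0,0.2],"dr":[0,0,0]},
    {"gripper":0,"delta_pos":[0,0,0.2],"dr":[0,0,0]},
  ],
)

```text
t: 14.2
ee_pos: [503.8, 56.4, 31.7]
orientation: [-0.076, 1.57, 0.076]
ft_force: [-4.7, -1.4, -3.7]
width: 0.5
```

Request:
apply_moves(
  increments=[
    {"gripper":0,"delta_pos":[0,0,0.2],"dr":[0,0,0]},
    {"gripper":0,"delta_pos":[0,0,0.2],"dr":[0,0,0]},
    {"gripper":0,"delta_pos":[0,0,0.2],"dr":[0,0,0]},
    {"gripper":0,"delta_pos":[0,0,0.2],"dr":[0,0,0]},
    {"gripper":0,"delta_pos":[0,0,0.2],"dr":[0,0,0]},
  ],
)

```text
t: 14.62
ee_pos: [513.7, 57.3, 31.7]
orientation: [-0.077, 1.57, 0.076]
ft_force: [-5.2, -3.2, -2.8]
width: 0.5
```

Run:
```python
from h import *
plan([0,0,0])
d=snap('wrist'); s=snap('scene')
t=bx(-180,0)
# tray front top edge: points at z~58 around box y -80..80
for n,c in(('wrist',d),('scene',s)):
    v,u=np.nonzero(c['range_z']>0); K=c['mtx']
    p=cv2.undistortPoints(np.c_[u,v].astype(np.float64)[:,None],np.array(K,float),np.array([c['k1'],0,0,0],float))[:,0]
    R=cv2.Rodrigues(np.array(c['rvec'],float))[0]
    W=(np.c_[p,np.ones(len(p))]*c['range_z'][v,u][:,None]-np.array(c['tvec'],float).ravel())@R
    B=(W[:,:2]-BC)@Rb
    k=(abs(W[:,2]-58)<4)&(B[:,0]<-90)&(B[:,0]>-200)&(abs(B[:,1]-60)<22)
    if k.sum(): print(n,k.sum(),np.percentile(B[k,0],[3,50,97]).round(1))
```

```text
t 14.6167 pos [513.7  57.3  31.7] F [-5.25 -3.2  -2.84] w 0.5 q6 -1.58
tool y [-0.097  0.995 -0.   ] z [ 0.995  0.097 -0.001] turn needed(tool) [ 0.0004 -0.0005  0.0001]
cm in tool axes now [  3.2    -0.714 -51.681] in desired axes [  3.172  -0.737 -51.682]
wrist 716 [-122.  -117.4 -112.2]
```

The tray front's depth gives s≈56.6 mm; the TCP travel gives about 55.7. Some drag has built up sideways and vertically, so I ease it while pushing on more slowly.

Request:
apply_moves(
  increments=[
    {"gripper":0,"delta_pos":[0.02,-0.03,0.1],"dr":[0,0,0]},
    {"gripper":0,"delta_pos":[0.02,-0.03,0.1],"dr":[0,0,0]},
    {"gripper":0,"delta_pos":[0.02,-0.02,0.1],"dr":[0,0,0]},
    {"gripper":0,"delta_pos":[0,0,0.1],"dr":[0,0,0]},
    {"gripper":0,"delta_pos":[0,0,0.1],"dr":[0,0,0]},
  ],
)

```text
t: 15.13
ee_pos: [519.1, 57.4, 31.6]
orientation: [-0.076, 1.569, 0.077]
ft_force: [-4.6, 1.2, 1.1]
width: 0.7
```

Request:
apply_moves(
  increments=[
    {"gripper":0,"delta_pos":[0,0,0.06],"dr":[0,0,0]},
    {"gripper":0,"delta_pos":[0,0,0.06],"dr":[0,0,0]},
    {"gripper":0,"delta_pos":[0,0,0.06],"dr":[0,0,0]},
    {"gripper":0,"delta_pos":[0,0,0.06],"dr":[0,0,0]},
    {"gripper":0,"delta_pos":[0,0,0.06],"dr":[0,0,0]},
  ],
)

```text
t: 15.55
ee_pos: [522.1, 57.7, 31.6]
orientation: [-0.076, 1.569, 0.077]
ft_force: [-5.4, 0.6, 0.6]
width: 0.3
```

Request:
apply_moves(
  increments=[
    {"gripper":0,"delta_pos":[0,0,0.025],"dr":[0,0,0]},
    {"gripper":0,"delta_pos":[0,0,0.025],"dr":[0,0,0]},
    {"gripper":0,"delta_pos":[0,0,0.025],"dr":[0,0,0]},
    {"gripper":0,"delta_pos":[0,0,0.025],"dr":[0,0,0]},
    {"gripper":0,"delta_pos":[0,0,0.02],"dr":[0,0,0]},
  ],
)

```text
t: 15.97
ee_pos: [523.2, 57.8, 31.6]
orientation: [-0.076, 1.569, 0.077]
ft_force: [-5.9, 1.7, 1.7]
width: 0.5
```

Request:
apply_moves(
  increments=[
    {"gripper":0,"delta_pos":[0,0,0.025],"dr":[0,0,0]},
    {"gripper":0,"delta_pos":[0,0,0.025],"dr":[0,0,0]},
    {"gripper":0,"delta_pos":[0,0,0.025],"dr":[0,0,0]},
    {"gripper":0,"delta_pos":[0,0,0.02],"dr":[0,0,0]},
    {"gripper":0,"delta_pos":[0,0,0.02],"dr":[0,0,0]},
  ],
)

```text
t: 16.38
ee_pos: [524.4, 57.9, 31.6]
orientation: [-0.076, 1.569, 0.077]
ft_force: [-5.1, 0.5, 1.1]
width: 0.6
```

Request:
apply_moves(
  increments=[
    {"gripper":0,"delta_pos":[0,0,0.025],"dr":[0,0,0]},
    {"gripper":0,"delta_pos":[0,0,0.025],"dr":[0,0,0]},
    {"gripper":0,"delta_pos":[0,0,0.025],"dr":[0,0,0]},
    {"gripper":0,"delta_pos":[0,0,0.02],"dr":[0,0,0]},
    {"gripper":0,"delta_pos":[0,0,0.02],"dr":[0,0,0]},
  ],
)

```text
t: 16.8
ee_pos: [525.4, 58.0, 31.6]
orientation: [-0.076, 1.569, 0.077]
ft_force: [-5.4, 0.7, 2.2]
width: 0.7
```

Request:
apply_moves(
  increments=[
    {"gripper":0,"delta_pos":[0,0,0.025],"dr":[0,0,0]},
    {"gripper":0,"delta_pos":[0,0,0.025],"dr":[0,0,0]},
    {"gripper":0,"delta_pos":[0,0,0.025],"dr":[0,0,0]},
    {"gripper":0,"delta_pos":[0,0,0.02],"dr":[0,0,0]},
    {"gripper":0,"delta_pos":[0,0,0.02],"dr":[0,0,0]},
  ],
)

```text
t: 17.22
ee_pos: [526.1, 58.1, 31.6]
orientation: [-0.076, 1.57, 0.077]
ft_force: [-7.3, 1.0, 2.8]
width: 0.9
```

Request:
apply_moves(
  increments=[
    {"gripper":0,"delta_pos":[0,0,0.02],"dr":[0,0,0]},
    {"gripper":0,"delta_pos":[0,0,0.02],"dr":[0,0,0]},
    {"gripper":0,"delta_pos":[0,0,0.01],"dr":[0,0,0]},
    {"gripper":0,"delta_pos":[0,0,0],"dr":[0,0,0]},
    {"gripper":0,"delta_pos":[0,0,0],"dr":[0,0,0]},
  ],
)

```text
t: 17.63
ee_pos: [526.4, 58.2, 31.6]
orientation: [-0.076, 1.57, 0.077]
ft_force: [-7.7, 0.4, 4.2]
width: 0.5
```

Request:
apply_moves(
  increments=[
    {"gripper":0,"delta_pos":[-0.02,0,0.02],"dr":[0,0,0]},
    {"gripper":0,"delta_pos":[-0.02,0,0.02],"dr":[0,0,0]},
    {"gripper":0,"delta_pos":[0,0,0.01],"dr":[0,0,0]},
    {"gripper":0,"delta_pos":[0,0,0],"dr":[0,0,0]},
    {"gripper":0,"delta_pos":[0,0,0],"dr":[0,0,0]},
  ],
)

```text
t: 18.05
ee_pos: [526.4, 58.1, 31.6]
orientation: [-0.076, 1.571, 0.077]
ft_force: [-7.5, 1.1, 1.1]
width: 0.4
```

Request:
apply_moves(
  increments=[
    {"gripper":0,"delta_pos":[0,0,0.02],"dr":[0,0,0]},
    {"gripper":0,"delta_pos":[0,0,0.02],"dr":[0,0,0]},
    {"gripper":0,"delta_pos":[0,0,0.02],"dr":[0,0,0]},
    {"gripper":0,"delta_pos":[0,0,0],"dr":[0,0,0]},
    {"gripper":0,"delta_pos":[0,0,0],"dr":[0,0,0]},
  ],
)

```text
t: 18.47
ee_pos: [526.7, 58.2, 31.6]
orientation: [-0.076, 1.572, 0.077]
ft_force: [-9.0, 0.9, 2.2]
width: 0.2
```

Request:
apply_moves(
  increments=[
    {"gripper":0,"delta_pos":[-0.01,0,0.02],"dr":[0,0,0]},
    {"gripper":0,"delta_pos":[-0.01,0,0.02],"dr":[0,0,0]},
    {"gripper":0,"delta_pos":[0,0,0.01],"dr":[0,0,0]},
    {"gripper":0,"delta_pos":[0,0,0],"dr":[0,0,0]},
    {"gripper":0,"delta_pos":[0,0,0],"dr":[0,0,0]},
  ],
)

```text
t: 18.88
ee_pos: [526.8, 58.2, 31.7]
orientation: [-0.076, 1.573, 0.077]
ft_force: [-9.6, 0.2, 0.8]
width: 0.1
```

Request:
apply_moves(
  increments=[
    {"gripper":0,"delta_pos":[0,0,0.02],"dr":[0,0,0]},
    {"gripper":0,"delta_pos":[0,0,0.02],"dr":[0,0,0]},
    {"gripper":0,"delta_pos":[0,0,0],"dr":[0,0,0]},
    {"gripper":0,"delta_pos":[0,0,0],"dr":[0,0,0]},
    {"gripper":0,"delta_pos":[0,0,0],"dr":[0,0,0]},
  ],
)

```text
t: 19.3
ee_pos: [527.0, 58.2, 31.6]
orientation: [-0.076, 1.573, 0.077]
ft_force: [-9.2, -0.2, 2.9]
width: 0.5
```

The force is about 4–5 N above the level just before the pad, so I let go smoothly.

Request:
apply_moves(
  increments=[
    {"gripper":0,"delta_pos":[0,0,-0.2],"dr":[0,0,0]},
    {"gripper":0,"delta_pos":[0,0,-0.2],"dr":[0,0,0]},
    {"gripper":0,"delta_pos":[0,0,-0.2],"dr":[0,0,0]},
    {"gripper":0,"delta_pos":[0,0,-0.2],"dr":[0,0,0]},
    {"gripper":0,"delta_pos":[0,0,-0.2],"dr":[0,0,0]},
  ],
)

```text
t: 19.72
ee_pos: [519.6, 57.2, 32.1]
orientation: [-0.076, 1.568, 0.076]
ft_force: [-3.1, 1.5, -1.1]
width: 0.3
```

Request:
apply_moves(
  increments=[
    {"gripper":0,"delta_pos":[0,0,-0.4],"dr":[0,0,0]},
    {"gripper":0,"delta_pos":[0,0,-0.6],"dr":[0,0,0]},
    {"gripper":0,"delta_pos":[0,0,-0.8],"dr":[0,0,0]},
    {"gripper":0,"delta_pos":[0,0,-1],"dr":[0,0,0]},
    {"gripper":0,"delta_pos":[0,0,-1],"dr":[0,0,0]},
  ],
)

```text
t: 20.13
ee_pos: [480.3, 53.2, 31.9]
orientation: [-0.076, 1.569, 0.076]
ft_force: [0.7, 0.3, -0.1]
width: 0.2
```

```bash
cat > tr.py <<'E'
from h import *
plan([0,0,0])
c=snap('wrist')
cv2.imwrite('pics/tr%d.png'%(ctrl.get_obs()['t']*10),c['img'][:,:,::-1])
v,u=np.nonzero(c['range_z']>0)
p=cv2.undistortPoints(np.c_[u,v].astype(np.float64)[:,None],np.array(c['mtx'],float),np.array([c['k1'],0,0,0],float))[:,0]
R=cv2.Rodrigues(np.array(c['rvec'],float))[0]
W=(np.c_[p,np.ones(len(p))]*c['range_z'][v,u][:,None]-np.array(c['tvec'],float).ravel())@R
B=(W[:,:2]-BC)@Rb
k=(abs(W[:,2]-58)<4)&(B[:,0]<-90)&(B[:,0]>-200)&(abs(B[:,1]-60)<22)
if k.sum(): q=np.percentile(B[k,0],[3,50,97]); print(k.sum(),q.round(1),'s~',q[1]+174)
E
python3 tr.py
```

```text
t 20.1333 pos [480.3  53.2  31.9] F [ 0.67  0.25 -0.07] w 0.2 q6 -1.58
tool y [-0.097  0.995 -0.   ] z [0.995 0.097 0.001] turn needed(tool) [0.0003 0.0006 0.    ]
cm in tool axes now [  3.166  -0.637 -48.325] in desired axes [  3.193  -0.653 -48.323]
```

Request:
apply_moves(
  increments=[
    {"gripper":0,"delta_pos":[0,0,-1.5],"dr":[0,0,0]},
    {"gripper":0,"delta_pos":[0,0,-2],"dr":[0,0,0]},
    {"gripper":0,"delta_pos":[0,0,-2],"dr":[0,0,0]},
    {"gripper":0,"delta_pos":[0,0,-1.5],"dr":[0,0,0]},
    {"gripper":0,"delta_pos":[-1,0,-1],"dr":[0,0,0]},
  ],
)

```text
t: 20.6
ee_pos: [398.2, 45.3, 40.9]
orientation: [-0.076, 1.573, 0.076]
ft_force: [-0.5, -1.0, -0.6]
width: 0.5
```

Request:
apply_moves(
  increments=[
    {"gripper":0,"delta_pos":[-3,0,0],"dr":[0,0,0]},
    {"gripper":0,"delta_pos":[-4,0,0],"dr":[0,0,0]},
    {"gripper":0,"delta_pos":[-4,0,0],"dr":[0,0,0]},
    {"gripper":0,"delta_pos":[-3,0,0],"dr":[0,0,0]},
    {"gripper":0,"delta_pos":[-2,0,0],"dr":[0,0,0]},
  ],
)

```text
t: 21.02
ee_pos: [402.2, 45.6, 204.9]
orientation: [-0.076, 1.565, 0.076]
ft_force: [0.4, 0.0, -0.3]
width: 0.5
```

Request:
apply_moves(
  increments=[
    {"gripper":0,"delta_pos":[0,0,0],"dr":[0,0,0]},
    {"gripper":0,"delta_pos":[0,0,0],"dr":[0,0,0]},
    {"gripper":0,"delta_pos":[0,0,0],"dr":[0,0,0]},
    {"gripper":0,"delta_pos":[0,0,0],"dr":[0,0,0]},
    {"gripper":0,"delta_pos":[0,0,0],"dr":[0,0,0]},
  ],
)

```text
t: 21.43
ee_pos: [400.5, 45.5, 200.4]
orientation: [-0.076, 1.572, 0.076]
ft_force: [0.9, -0.1, -0.2]
width: 0.1
```

```bash
python3 tr.py; ls pics
```

```text
t 21.4333 pos [400.5  45.5 200.4] F [ 0.91 -0.1  -0.21] w 0.1 q6 -1.58
tool y [-0.097  0.995  0.   ] z [ 0.995  0.097 -0.003] turn needed(tool) [ 0.0004 -0.003  -0.    ]
cm in tool axes now [ 20.163  -0.643 -40.246] in desired axes [ 20.042  -0.658 -40.306]
crop.png
over.png
placed.png
s2.png
s2c.png
scene0.png
top0.png
tr201.png
tr214.png
wrist1.png
```

Request:
apply_moves(
  increments=[
    {"gripper":0,"delta_pos":[0,3,0.5],"dr":[0,0,0]},
    {"gripper":0,"delta_pos":[0,4,0],"dr":[0,0,0]},
    {"gripper":0,"delta_pos":[0,4,0],"dr":[0,0,0]},
    {"gripper":0,"delta_pos":[0,4,0],"dr":[0,0,0]},
    {"gripper":0,"delta_pos":[0,4,0],"dr":[0,0,0]},
  ],
)

```text
t: 21.9
ee_pos: [387.2, 236.7, 200.9]
orientation: [-0.077, 1.571, 0.075]
ft_force: [0.4, -0.1, 0.3]
width: 0.3
```

Request:
apply_moves(
  increments=[
    {"gripper":0,"delta_pos":[0,4,0],"dr":[0,0,0]},
    {"gripper":0,"delta_pos":[0,4,0],"dr":[0,0,0]},
    {"gripper":0,"delta_pos":[0,3,0],"dr":[0,0,0]},
    {"gripper":0,"delta_pos":[0,1,0],"dr":[0,0,0]},
    {"gripper":0,"delta_pos":[0,0,0],"dr":[0,0,0]},
  ],
)

```text
t: 22.32
ee_pos: [375.8, 356.3, 200.8]
orientation: [-0.079, 1.57, 0.078]
ft_force: [-0.4, -0.7, -0.4]
width: 0.8
```

```bash
sed -i "s/snap('wrist')/snap('top')/;s/abs(B\[:,1\]-60)/abs(B[:,1]+65)/" tr.py; python3 tr.py
python3 - <<'E'
import cv2,glob
f=sorted(glob.glob('pics/tr*.png'))[-1]; i=cv2.imread(f); cv2.imwrite('pics/final.png',cv2.resize(i[100:300,130:400],None,fx=2.9,fy=2.9,interpolation=cv2.INTER_CUBIC))
E
```

```text
t 22.3167 pos [375.8 356.3 200.8] F [-0.37 -0.7  -0.44] w 0.8 q6 -0.94
tool y [-0.1    0.995 -0.001] z [ 0.995  0.1   -0.001] turn needed(tool) [ 0.0035 -0.001   0.0007]
cm in tool axes now [ 20.137 -31.669 -40.943] in desired axes [ 20.075 -31.824 -40.854]
71 [-120.5 -115.2  -99.5] s~ 58.780699045793924
```

View pics/final.png

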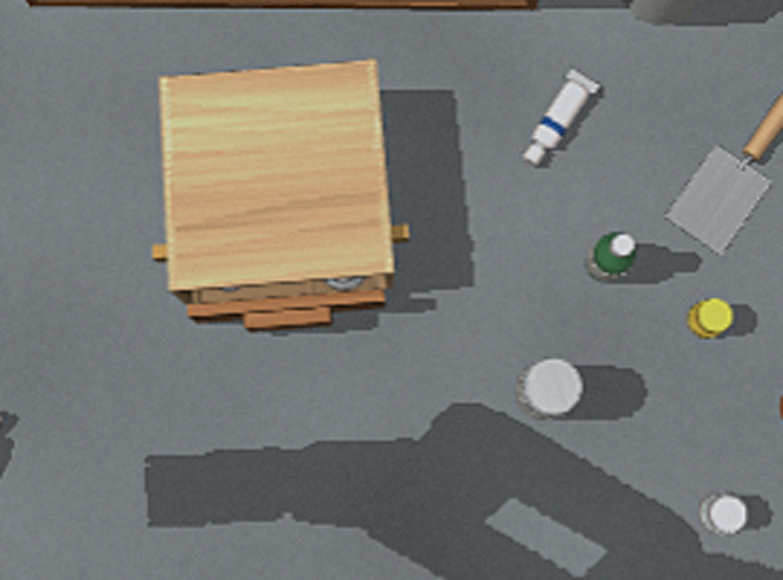

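The top view shows the tray held in 2 s after release, its front at (285,305). The jar's lid edge shows at (345,282) inside the bay, and the bottle, tin, tube and spatula are unmoved. One numeric check of drift, jar height and bystanders, then I hand in.

Request:
apply_moves(
  increments=[
    {"gripper":0,"delta_pos":[0,0,0],"dr":[0,0,0]},
    {"gripper":0,"delta_pos":[0,0,0],"dr":[0,0,0]},
    {"gripper":0,"delta_pos":[0,0,0],"dr":[0,0,0]},
    {"gripper":0,"delta_pos":[0,0,0],"dr":[0,0,0]},
    {"gripper":0,"delta_pos":[0,0,0],"dr":[0,0,0]},
  ],
)

```text
t: 22.78
ee_pos: [376.7, 353.9, 202.0]
orientation: [-0.075, 1.569, 0.075]
ft_force: [0.2, 1.0, -1.1]
width: 0.7
```

```bash
python3 tr.py
python3 - <<'E'
from h import *
import pickle
a0,b0=pickle.load(open('s0.pkl','rb')); b=snap('top')
for u in range(240,260,3):
    r=[]
    for v in range(192,206):
        q=depth(b,(u,v)); r.append('%d,%d,%d'%(*(Rb.T@(q[:2]-BC)).round(),q[2].round()))
    print(u,r[::2])
d=cv2.absdiff(b['img'],b0['img']).max(2)
for n,(u,v) in dict(bottle=(342,187),tin=(320,233),tube=(323,142),spat=(378,168)).items(): print(n,np.percentile(d[v-14:v+14,u-14:u+14],98))
u,v=119,263; print('tube2',np.percentile(d[v-14:v+14,u-14:u+14],98))
E
```

```text
t 22.7833 pos [376.7 353.9 202. ] F [ 0.22  0.98 -1.11] w 0.7 q6 -0.94
tool y [-0.096  0.995  0.   ] z [0.995 0.096 0.   ] turn needed(tool) [-0.001   0.0002 -0.0001]
cm in tool axes now [ 20.186 -31.617 -40.893] in desired axes [ 20.196 -31.576 -40.919]
74 [-120.9 -115.3 -108.9] s~ 58.65598667972111
240 ['-91,-35,88', '-95,-34,85', '-101,-34,85', '-94,-30,15', '-100,-30,16', '-112,-32,60', '-117,-31,57']
243 ['-91,-43,87', '-97,-42,88', '-93,-40,35', '-95,-38,16', '-100,-38,16', '-113,-39,58', '-118,-39,56']
246 ['-91,-50,83', '-97,-50,85', '-98,-49,63', '-99,-47,35', '-101,-46,14', '-113,-47,57', '-118,-47,56']
249 ['-92,-58,84', '-97,-58,85', '-100,-57,69', '-100,-55,36', '-102,-54,17', '-114,-55,59', '-119,-55,58']
252 ['-93,-66,88', '-98,-65,84', '-96,-64,43', '-100,-63,33', '-109,-63,57', '-115,-63,61', '-120,-63,61']
255 ['-93,-73,84', '-98,-73,84', '-95,-72,31', '-98,-71,16', '-110,-71,56', '-115,-71,58', '-120,-70,56']
258 ['-94,-81,86', '-100,-81,90', '-92,-80,11', '-98,-79,15', '-111,-79,60', '-117,-79,63', '-121,-78,55']
bottle 10.0
tin 20.340000000000032
tube 11.0
spat 10.0
tube2 125.34000000000003
```

```bash
python3 -c "
from workcell import ctrl
print(ctrl.close_job())"
```

```text
the job is handed in; nothing more can be done
None
```

The squat white jar is standing in the tray's bay and the tray is latched in. I handed the job in at about 23 s; no verdict came back.

- **Placing:** I lowered the jar in sub-millimetre steps and released it at the floor. The camera put the lid top at 65.8 mm (66 expected), about 3 mm from the bay centre.
- **Pushing:** I pressed the block slowly. The force rose from about 5.3 N to 9–9.6 N, roughly 4 N above the level before the pad and so at the low end of the 4–6 N aim. It stayed under 14 N at every reading. Then I backed off and took the arm well clear.
- **Tray:** It was still in and not moving 2–3 s after release. Camera depth gave a slide of about 59 mm, and the press depth implies about 62 mm. The two differ by about 3 mm because only a few pixels show the edge, but both are above 50 mm.
- **Jar after pushing:** Its front wall is vertical and sits where a centred, upright jar would be.
- **Other things:** Bottle, tin, spatula and the upper tube show no change. The image comparison for the other tube failed (large difference), I think because the arm and its shadow now cover it. My path stayed well above it. The pot was upright before the push; I could not see it once the tray was in.

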